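# Unload the cord spools from the spindle stand

## Robot

A 6-joint arm with a two-finger parallel gripper is mounted at the origin on a cart in front of the work surface, level with it; the furniture and walls round the work are solid. World frame = base frame: x ahead of the robot, y to its left, z up, the work surface at z = 0. Lengths are in mm, angles in degrees, forces in N, time in s.
With the tool pointing down it reaches from about 375 to 975 mm from the base axis. Payload 3.8 kg.
Tool frame: the origin (TCP) lies on the centre line of the jaws, within the pads' length; the fingertips stand 25 mm ahead of it and the grasp point (between the pads) lies 6 mm ahead of it; z points along the fingers, y is the line along which they close (so a half turn about z gives the same grasp; the last joint's range is limited). The gripper opens to 88 mm and grips with 3 to 60 N. Pads are 18 mm wide; open, the fingers measure 123 mm over their backs; the gripper's body (75 mm by 187 mm) begins 45 mm behind the grasp point.
Start: joints at [-71.614, 15.12, 91.902, -0, 72.978, -2.114], TCP at [236.389, -632.249, 263.706] pointing down, gripper open.
Joint ranges: [-150.88, 150.88], [-54.13, 125.18], [17.81, 147.31], [-75.09, 255.09], [0, 152.58], [-146.25, 146.25]. Speed limits (degrees/s): [147.25, 147.25, 180, 180, 180, 180].

## Interface

Orientations are given as a 3x3 rotation matrix whose columns are the frame's x, y, z axes.
In Python, from rig import telemetry, camera, sign_off gives the robot as it stands.
- The arm moves only by the tool move_arm, never from a script. Its arguments are lists of equal length, an entry for each row: "delta_pos": the shift along the tool's x, y, z in cm, a list of three; "rotation": the turn, a rotation vector about the tool's x, y, z in degrees, a list of three; "hand": the finger opening in cm, from 0 to 8.81. A call has 1 to 5 rows; each row is the pose to reach, as a shift and turn from the pose commanded when the call began, along the tool's axes at that moment; what a row does not reach only later rows make up. A row lasts 1/12 s, in which the tool goes at most 41.7 mm and 7.16 degrees, less where a joint would pass 70% of its speed; a pose out of reach is approached as far as the arm can. A call with a gripper value outside its range is refused whole. The fingers move at their own pace and stop on an object; the grip force is fixed at half the most. Time passes only in rows, so rows that repeat a pose let the fingers close. It gives the time, the measured TCP pose, the force, the opening and the grip force at its end, in the units of the state.
- telemetry.state(): the state, without advancing time (a new reading comes with each control period).
- camera(name): name is "scene" or "top" or "wrist"; returns a dict with "color" (420x560x3 uint8, red, green, blue), "mtx" (3x3 intrinsics, pixels), "dist" ([k1, k2, p1, p2, k3] as OpenCV has them; the pictures are not rectified), "position" and "orientation" of the camera in the world; the wrist camera has in their place "tool_from_camera" (4x4, takes a point from camera to tool coordinates, whose origin is the TCP and whose axes are the flange's). Camera axes: x right, y up, looking along -z (the intrinsics and any distortion apply to the point x, -y, -z); pixel columns grow to the right and rows downward; lengths in mm; the calibration is good to about 2 mm. A picture is of the moment at which its call begins: read the wrist's pose just before it. There is no depth.
- sign_off(): hands the job in; it is judged then, once.
The state is a dict: "t": time; "joints": joint angles; "qd": joint speeds; "joint_torque": joint torques, N m; "ee_pos": TCP position; "ee_rot": TCP orientation; "force": force on the tool from outside, world axes, zero at the start; "torque": the same for the moment, N m; "finger_gap": finger opening in mm; "grasp_force": force on a finger pad.
Only numpy, scipy, OpenCV 4.12 (cv2) and the standard library are available. Lean on these libraries where they do the work, as an engineer would, in place of code of your own. Each camera call takes 0.05 s, during which the arm holds its last target. There are 200 camera calls.

## Task

The hanging cord is needed at the packing table: swing the stand's keeper arm well aside, then draw the two cord spools up off the spindle one at a time and stand each flat in the plywood tray, bottom fully down in its pocket. The narrow top spool goes first, into the vacant pocket beside the narrow full spool already there, then the wide one into the remaining pocket, beside the empty spool. Leave the full and the empty spool in their pockets, and do not disturb the plaster owl, rabbit and frog.

Things in the scene. Friction and masses are not known exactly. Their poses are not given: they have to be found in the camera images.
- stand: Grey iron base, fixed, x -60 to +125, y -50 to +50 mm, with an upright steel spindle 16 mm thick. Origin on the table under the spindle, z up. The spools rest on a washer at z = 16 mm, one on the other: the wide one from 16 to 58 mm, the narrow one from 58 to 88; the spindle ends at 96. The keeper arm's pivot post (14 mm thick, 117 mm high with its cap) stands at x = +90 mm, y = 0.
- spindle_tip (a point): Rounded top end of the spindle, 96 mm above the table; its axes are the stand's.
- keeper (a joint): Angle of the keeper arm about the upright pivot post, rad. Near 0 it lies over the spindle's end, pointing from the post to the stand's -x, and keeps the spools on; it grows clockwise seen from above (the knob moves toward the stand's +y) to a stop at 1.9 and stays where it is left. At 1.25 and more it is well aside.
- keeper_knob (a point): Middle, 127 mm above the table, of the upright black knob (18 mm across) at the keeper arm's free end, 90 mm from the pivot axis. The knob stands on the flat steel arm (16 mm wide, upper face at 107 mm) and ends at 141 mm. Axes turn with the arm: the pivot lies toward +x.
- narrow_spool: Flanged white plastic spool wound with natural hanging cord, 62 mm across the flanges (flanges 3 mm thick, with four windows; winding about 57 mm across), bore 20 mm; 30 mm high, the upper one on the spindle. Origin at the centre of its underside, z along the bore.
- wide_spool: Flanged white plastic spool wound with natural hanging cord, 62 mm across the flanges (flanges 3 mm thick, with four windows; winding about 57 mm across), bore 20 mm; 42 mm high, the lower one on the spindle. Origin at the centre of its underside, z along the bore.
- full_spool: Flanged white plastic spool wound with natural hanging cord, 62 mm across the flanges (flanges 3 mm thick, with four windows; winding about 57 mm across), bore 20 mm; 30 mm high, standing in one end pocket of the tray. Origin at the centre of its underside.
- empty_spool: The same spool, 62 mm across and 30 mm high, with no cord on it (bare core, 26 mm thick, between the flanges; one sees through the flange windows), standing in the other end pocket of the tray. Origin at the centre of its underside.
- tray: Low plywood tray, fixed, 80 mm (x) by 305 mm (y), 16 mm high: four open pockets, 70 mm square, in a row along y; walls and dividers 5 mm thick, pocket floor at z = 5 mm. In the middle of every pocket the front and back walls are notched (33 mm wide, down to z = 8 mm) for fingers on either side of a spool. Origin on the table under its centre.
- pocket1 (a point): Centre of the floor of the end pocket at the tray's y = +112.5 mm, 5 mm above the table.
- pocket2 (a point): Centre of the floor of the pocket at the tray's y = +37.5 mm.
- pocket3 (a point): Centre of the floor of the pocket at the tray's y = -37.5 mm.
- pocket4 (a point): Centre of the floor of the end pocket at the tray's y = -112.5 mm.
- owl: Bystander: white plaster owl, 46 x 55 x 60 mm. Origin at the centre of its underside.
- rabbit: Bystander: white plaster rabbit, 51 x 52 x 77 mm. Origin at the centre of its underside.
- frog: Bystander: white plaster frog, 76 x 69 x 38 mm. Origin at the centre of its underside.

How it is judged (in metres and radians):
On the way, in this order (a step that is already met when the one before it is completed fails the run):
1. the keeper arm is swung aside (more than 1.1 rad) with both spools still on the spindle (value of joint keeper above 1.1 rad and z of wide_spool in the frame of stand below 0.03 m and horizontal distance between wide_spool and spindle_tip below 0.01 m and z of narrow_spool in the frame of stand below 0.07 m), for 0.1 s.
2. the narrow spool is clear above the spindle's end, the wide one still down on it (z of narrow_spool in the frame of spindle_tip above 0.002 m and z of wide_spool in the frame of stand below 0.03 m and horizontal distance between wide_spool and spindle_tip below 0.01 m), for 0.05 s.
3. the narrow spool stands flat in the pocket beside the full spool, the wide one still on the spindle (((horizontal distance between full_spool and pocket1 below 0.013 m and z of full_spool in the frame of pocket1 between -0.004 and 0.004 m and angle between each of full_spool, narrow_spool's own z axis and vertical below 0.1 rad and horizontal distance between narrow_spool and pocket2 below 0.013 m and z of narrow_spool in the frame of pocket2 between -0.004 and 0.004 m) or (horizontal distance between full_spool and pocket4 below 0.013 m and z of full_spool in the frame of pocket4 between -0.004 and 0.004 m and angle between each of full_spool, narrow_spool's own z axis and vertical below 0.1 rad and horizontal distance between narrow_spool and pocket3 below 0.013 m and z of narrow_spool in the frame of pocket3 between -0.004 and 0.004 m)) and z of wide_spool in the frame of stand below 0.03 m and horizontal distance between wide_spool and spindle_tip below 0.01 m), for 0.1 s.
4. the wide spool is clear above the spindle's end (z of wide_spool in the frame of spindle_tip above 0.002 m), for 0.05 s.
At the end, for the whole second after the job is handed in: All four spools stand flat (within 0.1 rad), at rest, bottom down on the pocket floor (within 4 mm) and within 13 mm of their pocket's centre, in the row full, narrow, wide, empty from the end where the full spool stood (((horizontal distance between full_spool and pocket1 below 0.013 m and z of full_spool in the frame of pocket1 between -0.004 and 0.004 m and angle between each of full_spool, narrow_spool, wide_spool, empty_spool's own z axis and vertical below 0.1 rad and horizontal distance between narrow_spool and pocket2 below 0.013 m and z of narrow_spool in the frame of pocket2 between -0.004 and 0.004 m and horizontal distance between wide_spool and pocket3 below 0.013 m and z of wide_spool in the frame of pocket3 between -0.004 and 0.004 m and horizontal distance between empty_spool and pocket4 below 0.013 m and z of empty_spool in the frame of pocket4 between -0.004 and 0.004 m) or (horizontal distance between full_spool and pocket4 below 0.013 m and z of full_spool in the frame of pocket4 between -0.004 and 0.004 m and angle between each of full_spool, narrow_spool, wide_spool, empty_spool's own z axis and vertical below 0.1 rad and horizontal distance between narrow_spool and pocket3 below 0.013 m and z of narrow_spool in the frame of pocket3 between -0.004 and 0.004 m and horizontal distance between wide_spool and pocket2 below 0.013 m and z of wide_spool in the frame of pocket2 between -0.004 and 0.004 m and horizontal distance between empty_spool and pocket1 below 0.013 m and z of empty_spool in the frame of pocket1 between -0.004 and 0.004 m)) and linear speed of each of narrow_spool, wide_spool below 0.02 m/s); the robot touches nothing.
It fails at once if the plaster owl, rabbit or frog is moved by more than 25 mm (distance of any of owl, rabbit, frog from where it was at the start of the episode above 0.025 m).
It fails at once if the full or the empty spool in the tray leaves its pocket (moved more than 25 mm) (distance of any of full_spool, empty_spool from where it was at the start of the episode above 0.025 m).
It also fails if it takes over 67 s, if anything falls off the work surface, if the arm or the gripper's body presses on something with over 40 N, if the wrist force passes 120 N, or if a joint passes its speed limit or range.

## Working session

There is one attempt and no reset: what is moved stays moved. The work goes in short steps, Python scripts to look and compute and a tool call to move; the robot and the scene stay as the last step left them, time stands still between calls to the robot, and variables do not carry over. Pictures are saved under pics/ and viewed, at most 10 in all, crops included, and the job is handed in when it is done.

Besides the shell and the picture viewer there is one more tool, called by a JSON object that holds its "method" and its "body". move_arm: Moves the arm, as the interface text tells. Its arguments: {"type":"object","properties":{"delta_pos":{"type":"array"},"rotation":{"type":"array"},"hand":{"type":"array"}},"required":["delta_pos","rotation","hand"]}

```bash
mkdir -p pics && cat > h.py <<'E'
import numpy as np, cv2
from rig import telemetry, camera, sign_off
def snap(name,fn=None):
    s=telemetry.state(); c=camera(name)
    if fn: cv2.imwrite('pics/'+fn+'.png',c['color'][:,:,::-1])
    if name=='wrist':
        T=np.eye(4); T[:3,:3]=np.array(s['ee_rot']); T[:3,3]=s['ee_pos']
        T=T@np.array(c['tool_from_camera']); c['position']=T[:3,3]; c['orientation']=T[:3,:3]
    return c
def ray(c,px):
    p=cv2.undistortPoints(np.array(px,float).reshape(-1,1,2),np.array(c['mtx']),np.array(c['dist'])).reshape(-1,2)
    d=np.c_[p[:,0],-p[:,1],-np.ones(len(p))]@np.array(c['orientation']).T
    return np.array(c['position']),d
def onz(c,px,z):
    o,d=ray(c,px); return o+d*((z-o[2])/d[:,2])[:,None]
def proj(c,P):
    q=(np.atleast_2d(P)-np.array(c['position']))@np.array(c['orientation'])
    q=q*[1,-1,-1]
    return cv2.projectPoints(q.reshape(-1,1,3),np.zeros(3),np.zeros(3),np.array(c['mtx']),np.array(c['dist']))[0].reshape(-1,2)
E
python3 - <<'E'
from h import *
s=telemetry.state(); print(s['t'],s['ee_pos'],np.round(s['ee_rot'],3).tolist(),s['finger_gap'])
for n in('top','scene'):
    c=snap(n,n+'0'); print(n,c['position'],np.round(c['orientation'],3).tolist())
E
```

```text
0.0 [ 236.2186645  -631.63625912  262.41627291] [[0.937, 0.35, -0.001], [0.35, -0.937, 0.002], [0.0, -0.002, -1.0]] 88.11336534992662
top [ 467.83577898 -119.77730694 1475.05486933] [[-0.019, 0.999, -0.042], [-1.0, -0.02, -0.016], [-0.017, 0.042, 0.999]]
scene [-303.12133527 -663.94548905  946.16000321] [[0.541, 0.549, -0.637], [-0.841, 0.34, -0.421], [-0.015, 0.764, 0.646]]
```

View pics/top0.png

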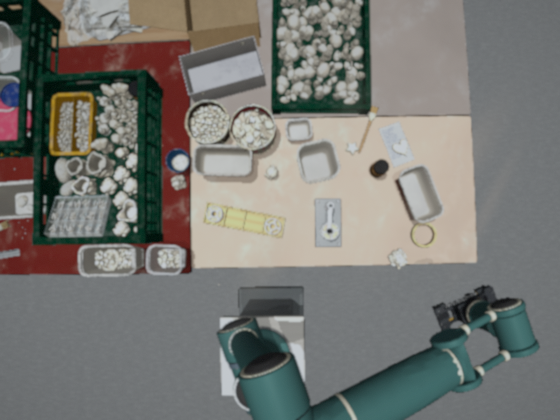

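View pics/scene0.png

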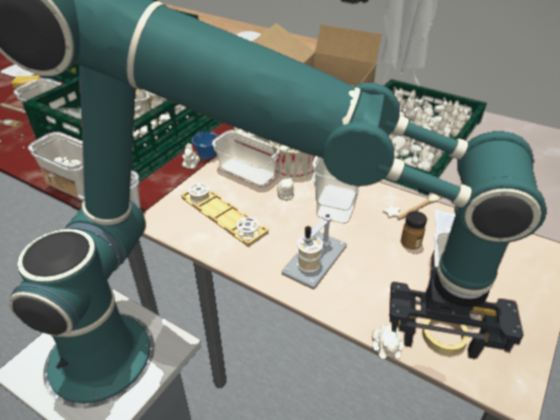

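The top view shows the tray (yellow, about (205–285, 205–237)), and the stand (grey, about (316–341, 198–246)), with the post up at (329,205) and the knob down near (330,232). Small white figures are at (272,172), (179,182) and (398,258).

```bash
python3 - <<'E'
from h import *
c=snap('top')
hsv=cv2.cvtColor(c['color'],cv2.COLOR_RGB2HSV)
m=((hsv[:,:,0]>20)&(hsv[:,:,0]<35)&(hsv[:,:,1]>90)).astype(np.uint8); m[:195]=0;m[245:]=0
m[:,300:]=0
r=cv2.minAreaRect(cv2.findNonZero(m)); print(r, onz(c,cv2.boxPoints(r),16).round(0).tolist(), onz(c,[r[0]],16))
print(onz(c,[(329,205)],117),onz(c,[(330,232)],127))
print(onz(c,[(316,198),(341,198),(316,246),(341,246)],5).round(0).tolist())
print(onz(c,[(272,172),(179,182),(398,258)],30).round(0).tolist())
w=snap('wrist');print(w['mtx'],w['tool_from_camera'])
i=c['color'][140:270,160:420,::-1]
cv2.imwrite('pics/crop.png',cv2.resize(i,None,fx=3,fy=3,interpolation=cv2.INTER_CUBIC))
E
```

```text
((45.0, 244.0), (0.0, 0.0), 0.0) [[438.0, 842.0, 16.0], [438.0, 842.0, 16.0], [438.0, 842.0, 16.0], [438.0, 842.0, 16.0]] [[438.07110048 842.23936197  16.        ]]
[[ 560.24968417 -255.41620531  117.        ]] [[ 465.45721743 -255.6320084   127.        ]]
[[596.0, -218.0, 5.0], [594.0, -313.0, 5.0], [413.0, -214.0, 5.0], [411.0, -308.0, 5.0]]
[[695.0, -53.0, 30.0], [665.0, 300.0, 30.0], [363.0, -517.0, 30.0]]
[[292.99285244   0.         280.5662759 ]
 [  0.         292.99285244 208.3537329 ]
 [  0.           0.           1.        ]] [[ 1.07314022e-03  9.62943114e-01  2.69702444e-01  6.97045664e+01]
 [ 9.99999419e-01 -1.06011952e-03 -1.93935251e-04  3.44574807e-01]
 [ 9.91682102e-05  2.69702495e-01 -9.62943692e-01 -1.21124208e+02]
 [ 0.00000000e+00  0.00000000e+00  0.00000000e+00  1.00000000e+00]]
```

View pics/crop.png

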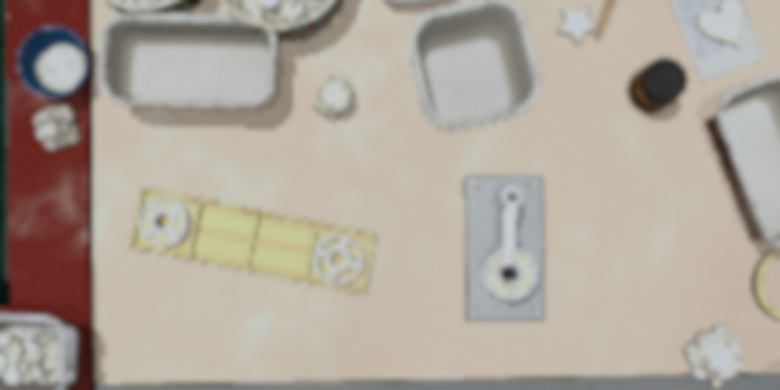

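The crop shows the tray running slightly askew, with the full spool at its left (+y) end and the empty one at its right end. The keeper points to world −x over the spindle at crop (508,272), so the narrow spool goes in the second pocket from the left. Next I'll fly over the stand to measure it.

{"method": "move_arm", "body": {"delta_pos": [[2.2,-2.2,0],[4.4,-4.4,0],[6.6,-6.7,0],[8.8,-9.0,0],[11.1,-11.2,0]], "rotation": [[0,0,0],[0,0,0],[0,0,0],[0,0,0],[0,0,0]], "hand": [8.8,8.8,8.8,8.8,8.8]}}

```text
t: 0.62
ee_pos: [301.2, -486.9, 263.3]
ee_rot: [[0.937, 0.35, -0.0], [0.35, -0.937, 0.001], [-0.0, -0.001, -1.0]]
force: [1.3, -0.5, -0.3]
finger_gap: 88.0
grasp_force: 0.0
```

{"method": "move_arm", "body": {"delta_pos": [[2.2,-2.2,0],[4.4,-4.4,0],[6.6,-6.7,0],[8.8,-9.0,0],[11.1,-11.2,0]], "rotation": [[0,0,0],[0,0,0],[0,0,0],[0,0,0],[0,0,0]], "hand": [8.8,8.8,8.8,8.8,8.8]}}

```text
t: 1.03
ee_pos: [366.0, -343.0, 263.6]
ee_rot: [[0.937, 0.35, -0.0], [0.35, -0.937, 0.0], [-0.0, -0.0, -1.0]]
force: [-0.1, 1.0, -0.5]
finger_gap: 88.1
grasp_force: 0.0
```

{"method": "move_arm", "body": {"delta_pos": [[2.2,-2.2,0],[4.4,-4.4,0],[6.6,-6.7,0],[11.1,-11.2,0],[11.1,-11.2,0]], "rotation": [[0,0,0],[0,0,0],[0,0,0],[0,0,0],[0,0,0]], "hand": [8.8,8.8,8.8,8.8,8.8]}}

```text
t: 1.45
ee_pos: [431.3, -197.8, 263.7]
ee_rot: [[0.936, 0.351, 0.001], [0.351, -0.936, 0.001], [0.001, -0.001, -1.0]]
force: [0.8, -0.4, -0.3]
finger_gap: 88.1
grasp_force: 0.0
```

```bash
python3 - <<'E'
from h import *
s=telemetry.state(); print(s['t'],s['ee_pos'],np.round(s['ee_rot'],3).tolist())
c=snap('wrist','w1'); np.save('w1.npy',c,allow_pickle=True)
print(proj(c,[(472,-256,127),(560,-256,117)]))
E
```

```text
1.45 [ 431.31609359 -197.84527503  263.69910257] [[0.936, 0.351, 0.001], [0.351, -0.936, 0.001], [0.001, -0.001, -1.0]]
[[357.06292582 186.9116412 ]
 [397.11389965  89.80802026]]
```

View pics/w1.png

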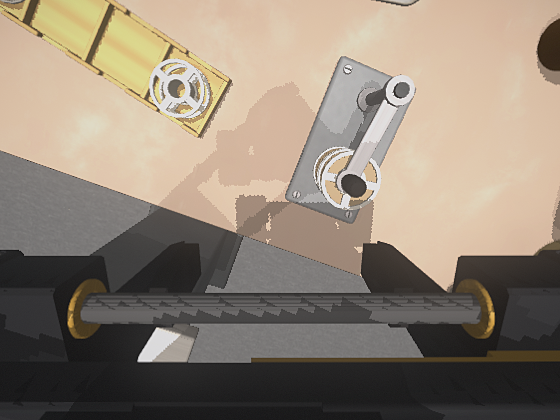

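The wrist view shows the knob's top at (353,186), the pivot cap at (401,89), base-plate screws at (347,70), (295,195) and (347,214), and the empty spool at (179,88).

```bash
python3 - <<'E'
from h import *
c=np.load('w1.npy',allow_pickle=True).item()
g=c['color'].astype(int)
hsv=cv2.cvtColor(c['color'],cv2.COLOR_RGB2HSV)
def blob(m,seed):
    n,l,st,ce=cv2.connectedComponentsWithStats(m.astype(np.uint8)); k=l[seed[1],seed[0]]
    return k,st[k],ce[k]
v=hsv[:,:,2]
k,st,ce=blob(v<75,(353,185)); print('knob',st,ce,onz(c,[ce],134))
K=onz(c,[(354,184)],141)[0]; P=onz(c,[(401,89)],117)[0]
print(K,P,np.hypot(*(P-K)[:2]),np.degrees(np.arctan2(*(P-K)[1::-1])))
# base plate contour via grey low-sat
print(onz(c,[(345,56),(415,80),(287,200),(357,222)],10).round(1).tolist())
print(onz(c,[(347,70),(295,195),(347,214)],10).round(1).tolist())
E
```

```text
knob [     0      0    560    363 165049] [282.23031948 155.19823204] [[ 475.23366384 -183.10016946  134.        ]]
[ 474.70478375 -248.0741826   141.        ] [ 561.75189196 -258.81451333  117.        ] 87.70720467927045 -7.03390430725446
[[596.9, -215.6, 10.0], [602.6, -303.8, 10.0], [412.3, -214.2, 10.0], [417.0, -313.3, 10.0]]
[[584.1, -223.9, 10.0], [422.3, -221.6, 10.0], [422.5, -296.1, 10.0]]
```

{"method": "move_arm", "body": {"delta_pos": [[0.5,1.3,0],[1.0,2.6,0],[1.5,3.9,0],[2.2,6.2,0],[2.2,6.2,0]], "rotation": [[0,0,6.5],[0,0,13],[0,0,19.5],[0,0,26],[0,0,32.5]], "hand": [6,6,6,6,6]}}

```text
t: 1.92
ee_pos: [474.7, -253.9, 263.7]
ee_rot: [[0.977, -0.214, 0.001], [-0.214, -0.977, -0.002], [0.002, 0.002, -1.0]]
force: [0.2, -0.5, 0.7]
finger_gap: 60.2
grasp_force: 0.0
```

{"method": "move_arm", "body": {"delta_pos": [[0,0,0],[0,0,0],[0,0,0],[0,0,0],[0,0,0]], "rotation": [[0,0,6.5],[0,0,13],[0,0,19.5],[0,0,26],[0,0,32.5]], "hand": [6,6,6,6,6]}}

```text
t: 2.33
ee_pos: [472.6, -251.7, 263.5]
ee_rot: [[0.709, -0.705, -0.0], [-0.705, -0.709, 0.0], [-0.0, 0.0, -1.0]]
force: [0.3, -0.1, -0.9]
finger_gap: 59.9
grasp_force: 0.0
```

{"method": "move_arm", "body": {"delta_pos": [[0,0,0],[0,0,1.5],[0,0,3],[0,0,4],[0,0,4]], "rotation": [[0,0,0],[0,0,0],[0,0,0],[0,0,0],[0,0,0]], "hand": [6,6,6,6,6]}}

```text
t: 2.75
ee_pos: [471.3, -250.6, 220.9]
ee_rot: [[0.715, -0.7, -0.004], [-0.7, -0.715, 0.002], [-0.005, 0.001, -1.0]]
force: [-0.8, -0.2, -0.4]
finger_gap: 59.5
grasp_force: 0.0
```

```bash
python3 - <<'E'
from h import *
c=snap('wrist','w2'); np.save('w2.npy',c,allow_pickle=True)
print(proj(c,[(474,-249,141),(562,-259,117)]))
E
```

```text
[[276.5523953  224.61122124]
 [202.89413893 124.19359821]]
```

View pics/w2.png

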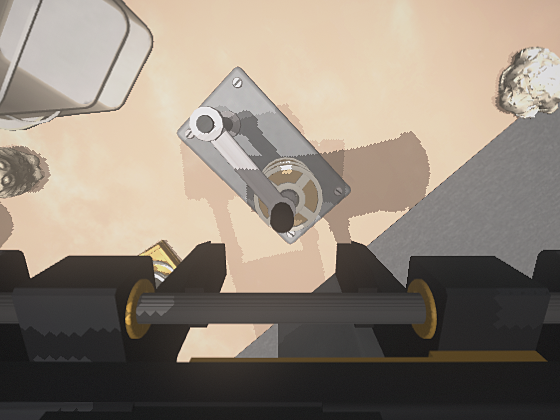

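The knob's top is at (283,214), the cap at (207,122), and the top spool's flange ring is centred near (288,195).

```bash
python3 - <<'E'
from h import *
c=np.load('w2.npy',allow_pickle=True).item()
print(onz(c,[(283,213)],141),onz(c,[(207,122)],117),onz(c,[(288,195)],88))
print(onz(c,[(237,83),(188,133),(340,191),(292,234)],10).round(1).tolist())
E
```

```text
[[ 477.03219261 -258.45716915  141.        ]] [[ 560.91928825 -262.32557132  117.        ]] [[ 474.06932021 -262.45911532   88.        ]]
[[583.8, -296.6, 10.0], [586.4, -221.1, 10.0], [420.7, -297.5, 10.0], [421.2, -221.0, 10.0]]
```

{"method": "move_arm", "body": {"delta_pos": [[0.6,0,2],[0.6,0,4],[0.6,0,6],[0.6,0,7.7],[0.6,0,7.7]], "rotation": [[0,0,0],[0,0,0],[0,0,0],[0,0,0],[0,0,0]], "hand": [6,6,6,6,6]}}

```text
t: 3.22
ee_pos: [475.3, -254.5, 143.8]
ee_rot: [[0.714, -0.7, -0.005], [-0.7, -0.714, 0.003], [-0.006, 0.001, -1.0]]
force: [-0.6, 1.0, -1.5]
finger_gap: 59.7
grasp_force: 0.0
```

{"method": "move_arm", "body": {"delta_pos": [[0,-1.0,0],[-0.2,-1.8,0],[-0.9,-2.6,0],[-1.5,-3.6,0],[-2.0,-4.8,0]], "rotation": [[0,0,0],[0,0,0],[0,0,0],[0,0,0],[0,0,0]], "hand": [6,6,6,6,6]}}

```text
t: 3.63
ee_pos: [497.1, -206.2, 147.9]
ee_rot: [[0.713, -0.701, 0.001], [-0.701, -0.713, -0.001], [0.001, -0.0, -1.0]]
force: [-1.2, -0.8, 0.7]
finger_gap: 60.1
grasp_force: 0.6
```

{"method": "move_arm", "body": {"delta_pos": [[-0.3,-1.3,0],[-0.5,-2.6,0],[-0.4,-4.0,0],[-0.2,-5.3,0],[0.3,-6.6,0]], "rotation": [[0,0,0],[0,0,0],[0,0,0],[0,0,0],[0,0,0]], "hand": [6,6,6,6,6]}}

```text
t: 4.05
ee_pos: [546.0, -160.9, 146.6]
ee_rot: [[0.714, -0.7, -0.0], [-0.7, -0.714, 0.0], [-0.0, 0.0, -1.0]]
force: [-1.5, -1.7, -0.4]
finger_gap: 59.9
grasp_force: 0.5
```

{"method": "move_arm", "body": {"delta_pos": [[0.6,-1.2,0],[1.4,-2.3,0],[2.1,-2.9,0],[2.1,-2.9,0],[2.1,-1.9,0]], "rotation": [[0,0,0],[0,0,0],[0,0,0],[0,0,0],[0,0,0]], "hand": [6,6,6,6,6]}}

```text
t: 4.47
ee_pos: [575.1, -163.1, 146.7]
ee_rot: [[0.714, -0.7, 0.001], [-0.7, -0.714, 0.0], [0.001, -0.001, -1.0]]
force: [-0.6, 0.4, 0.8]
finger_gap: 60.0
grasp_force: 0.0
```

{"method": "move_arm", "body": {"delta_pos": [[0,0,-2],[0,0,-5],[0,0,-8],[0,0,-11.5],[0,0,-11.5]], "rotation": [[0,0,0],[0,0,0],[0,0,0],[0,0,0],[0,0,0]], "hand": [6,6,6,6,8.8]}}

```text
t: 4.88
ee_pos: [576.1, -165.6, 270.2]
ee_rot: [[0.712, -0.702, 0.012], [-0.702, -0.713, -0.004], [0.012, -0.005, -1.0]]
force: [1.9, -0.3, 0.3]
finger_gap: 64.6
grasp_force: 0.0
```

{"method": "move_arm", "body": {"delta_pos": [[-2.8,1.3,0],[-5.6,2.6,0],[-8.4,3.9,0],[-11.2,5.1,0],[-14.0,6.4,0]], "rotation": [[0,0,-7],[0,0,-14],[0,0,-21],[0,0,-28],[0,0,-35]], "hand": [8.8,8.8,8.8,8.8,8.8]}}

```text
t: 5.3
ee_pos: [426.5, -111.1, 261.2]
ee_rot: [[0.987, -0.16, -0.0], [-0.16, -0.987, -0.0], [-0.0, 0.0, -1.0]]
force: [0.0, 0.7, 0.8]
finger_gap: 88.3
grasp_force: 0.0
```

{"method": "move_arm", "body": {"delta_pos": [[0,0,0],[0,0,0],[0,0,0],[0,0,0],[0,0,0]], "rotation": [[0,0,-5],[0,0,-9.5],[0,0,-9.5],[0,0,-9.5],[0,0,-9.5]], "hand": [8.8,8.8,8.8,8.8,8.8]}}

```text
t: 5.72
ee_pos: [428.4, -111.4, 261.7]
ee_rot: [[1.0, -0.003, 0.0], [-0.003, -1.0, -0.0], [0.0, 0.0, -1.0]]
force: [-0.2, -0.6, -1.0]
finger_gap: 88.0
grasp_force: 0.0
```

```bash
python3 - <<'E'
from h import *
s=telemetry.state(); print(s['ee_pos'],np.round(s['ee_rot'],3).tolist(),s['joints'])
c=snap('wrist','w3'); np.save('w3.npy',c,allow_pickle=True)
E
```

```text
[ 428.40465406 -111.37156205  261.69903368] [[1.0, -0.003, 0.0], [-0.003, -1.0, -0.0], [0.0, 0.0, -1.0]] [-1.77918126e+01 -1.07681118e+01  1.18929456e+02 -8.03320000e-03
  7.18298775e+01  7.23609869e+01]
```

View pics/w3.png

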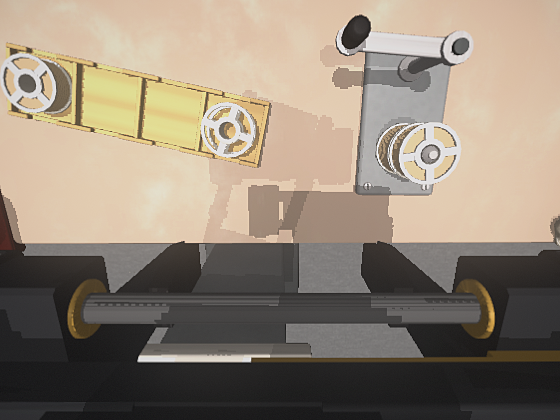

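The keeper is now aside (knob at (355,33)). The narrow spool's top is at (431,154) with the spindle tip in it. The tray runs from (8,45) to (265,165), with an end spool at (30,82) and the see-through one at (230,130).

```bash
python3 - <<'E'
from h import *
c=np.load('w3.npy',allow_pickle=True).item()
im=c['color']; hsv=cv2.cvtColor(im,cv2.COLOR_RGB2HSV)
m=((hsv[:,:,0]>20)&(hsv[:,:,0]<35)&(hsv[:,:,1]>110)).astype(np.uint8); m[175:]=0; m[:,290:]=0
m=cv2.morphologyEx(m,cv2.MORPH_OPEN,np.ones((2,2)))
pts=cv2.findNonZero(m).reshape(-1,2); print(len(pts),pts.min(0),pts.max(0))
for z in(16,):
    w=onz(c,pts,z)[:,:2].astype(np.float32); r=cv2.minAreaRect(w); print(z,r,cv2.boxPoints(r).round(1).tolist())
a=hsv[60:105,5:60]; 
def circ(x0,y0,x1,y1,z,thr=60):
    sub=((hsv[y0:y1,x0:x1,1]<thr)&(hsv[y0:y1,x0:x1,2]>170)).astype(np.uint8)
    p=cv2.findNonZero(sub).reshape(-1,2)+[x0,y0]
    h=cv2.convexHull(p.astype(np.float32)).reshape(-1,2)
    w=onz(c,h,z)[:,:2].astype(np.float32); print(cv2.minEnclosingCircle(w),cv2.fitEllipse(w))
circ(396,118,465,190,88); circ(198,98,258,160,35); circ(0,48,60,113,35)
print(onz(c,[(432,154)],96))
big=[cv2.resize(im[y:y+80,x:x+80,::-1],(390,390),interpolation=cv2.INTER_CUBIC) for x,y in((0,45),(190,90))]
b2=[cv2.resize(im[y:y+80,x:x+80,::-1],(390,200)) for x,y in((385,110),(385,110))]
cv2.imwrite('pics/z.png',np.vstack([np.hstack(big),np.hstack(b2)]))
E
```

```text
Traceback (most recent call last):
AttributeError: 'NoneType' object has no attribute 'reshape'
```

```bash
python3 - <<'E'
from h import *
c=np.load('w3.npy',allow_pickle=True).item()
im=c['color']; hsv=cv2.cvtColor(im,cv2.COLOR_RGB2HSV)
print(hsv[95,110],hsv[110,170],hsv[20,200],hsv[86,30],im[95,110], hsv[140,425],hsv[70,30])
H,S,V=[hsv[:,:,i].astype(int) for i in range(3)]
t=hsv[95,110].astype(int)
m=((abs(H-t[0])<6)&(S>95)).astype(np.uint8); m[175:]=0; m[:,290:]=0
n,l,st,ce=cv2.connectedComponentsWithStats(cv2.morphologyEx(m,cv2.MORPH_CLOSE,np.ones((3,3)))); k=1+st[1:,4].argmax(); print(st[k])
ys,xs=np.where(l==k); pts=np.c_[xs,ys]
w=onz(c,pts,16)[:,:2].astype(np.float32); r=cv2.minAreaRect(w); print(r,cv2.boxPoints(r).round(1).tolist())
def circ(x0,y0,x1,y1,z):
    sub=((S[y0:y1,x0:x1]<45)&(V[y0:y1,x0:x1]>170)).astype(np.uint8)
    p=cv2.findNonZero(sub).reshape(-1,2)+[x0,y0]
    h=cv2.convexHull(p.astype(np.float32)).reshape(-1,2)
    w=onz(c,h,z)[:,:2].astype(np.float32); print(cv2.minEnclosingCircle(w),cv2.fitEllipse(w))
circ(396,118,465,190,88); circ(198,98,258,160,35); circ(0,48,60,113,35)
print(onz(c,[(432,154)],96))
big=[cv2.resize(im[y:y+80,x:x+80,::-1],(390,390),interpolation=cv2.INTER_CUBIC) for x,y in((0,45),(190,90))]
cv2.imwrite('pics/z.png',np.hstack(big))
E
```

```text
[ 27  91 223] [ 25  96 226] [ 16  60 220] [18 31 98] [223 215 143] [ 15   6 183] [120   1 217]
[  80   61  157   49 1527]
((541.3935546875, 30.771713256835938), (181.8611297607422, 23.654001235961914), 77.61720275878906) [[510.29998779296875, -55.5], [533.4000244140625, -60.599998474121094], [572.4000244140625, 117.0999984741211], [549.2999877929688, 122.0999984741211]]
((473.2839660644531, -248.9392852783203), 41.67255401611328) ((471.5597839355469, -244.53030395507812), (76.01148223876953, 92.32215118408203), 176.71078491210938)
((488.3193664550781, -45.65968704223633), 38.88143539428711) ((491.0446472167969, -46.604774475097656), (60.6517333984375, 75.8434066772461), 33.783531188964844)
((544.9772338867188, 161.80267333984375), 37.2978515625) ((543.8065185546875, 159.9846954345703), (63.37258529663086, 80.36976623535156), 171.10316467285156)
[[ 472.2708459  -258.23932824   96.        ]]
```

View pics/z.png

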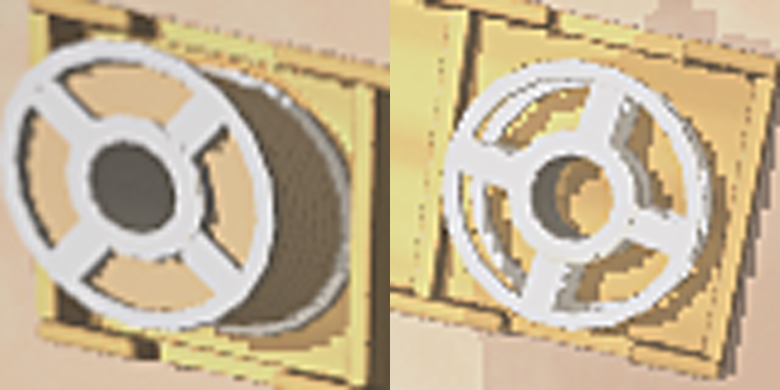

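The left end spool is full (cord in its windows) and the right one is empty (tray seen through it). The tray's top corners are at about (7,46), (8,114), (270,103) and (258,164).

```bash
python3 - <<'E'
from h import *
c=np.load('w3.npy',allow_pickle=True).item()
q=onz(c,[(7.2,46),(8.2,113.7),(269.6,102.7),(258.1,164.3)],16)[:,:2]; print(q.round(1).tolist())
l=(q[0]+q[1])/2; r=(q[2]+q[3])/2; print(np.linalg.norm(l-r),np.linalg.norm(q[0]-q[1]),np.linalg.norm(q[2]-q[3]))
u=(l-r)/np.linalg.norm(l-r); ctr=(l+r)/2
print(ctr,'ang y',np.degrees(np.arctan2(u[1],u[0])),'x side ang',[np.degrees(np.arctan2(*d[::-1])) for d in(q[0]-q[1],q[2]-q[3])])
for k in(112.5,37.5,-37.5,-112.5): print(k,ctr+u*k)
# spool rims: top flange ellipse centre (z=35) & dividers
print(onz(c,[(190+(578-390)/4.875,90+193/4.875),(139/4.875,45+186/4.875)],35))
E
```

```text
[[586.7, 197.3], [513.7, 214.4], [525.1, -98.8], [452.6, -83.6]]
303.31564567920583 74.93319283799597 74.10679552115423
[519.51832173  57.30879018] ang y 78.34116075004002 x side ang [np.float64(-13.149217687062567), np.float64(-11.826352515408015)]
112.5 [542.25274683 167.487717  ]
37.5 [527.09646343  94.03509912]
-37.5 [511.94018004  20.58248123]
-112.5 [496.78389664 -52.87013665]
[[494.70910735 -52.07449601  35.        ]
 [544.95216019 166.81611341  35.        ]]
```

{"method": "move_arm", "body": {"delta_pos": [[1.1,3.6,0],[2.2,7.2,0],[3.3,10.8,0],[4.35,14.8,0],[4.35,14.8,0]], "rotation": [[0,0,0],[0,0,0],[0,0,0],[0,0,0],[0,0,0]], "hand": [8.8,8.8,8.8,8.8,8.8]}}

```text
t: 6.18
ee_pos: [473.7, -265.0, 261.3]
ee_rot: [[1.0, -0.005, 0.001], [-0.005, -1.0, -0.003], [0.001, 0.003, -1.0]]
force: [0.5, 0.3, -0.4]
finger_gap: 88.0
grasp_force: 0.0
```

{"method": "move_arm", "body": {"delta_pos": [[0,0,2.5],[0,0,5.5],[0,0,8.5],[0,0,11],[0,0,11]], "rotation": [[0,0,0],[0,0,0],[0,0,0],[0,0,0],[0,0,0]], "hand": [8.8,8.8,8.8,8.8,8.8]}}

```text
t: 6.6
ee_pos: [468.3, -256.6, 145.5]
ee_rot: [[1.0, -0.001, -0.01], [-0.001, -1.0, 0.006], [-0.01, -0.006, -1.0]]
force: [-1.3, 1.1, 0.1]
finger_gap: 87.5
grasp_force: 0.0
```

```bash
python3 - <<'E'
from h import *
s=telemetry.state(); print(s['ee_pos'])
c=snap('wrist','w4')
print(proj(c,[(472,-259,96),(472,-259,88)]))
E
```

```text
[ 468.25981622 -256.59303709  145.49490624]
[[284.56503582 235.93121261]
 [284.47872911 231.36237954]]
```

View pics/w4.png

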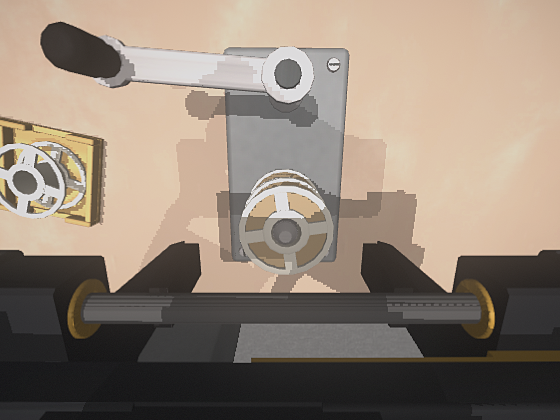

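The spindle tip is at (286,232), within 2 px of the predicted (285,236), so I can descend.

{"method": "move_arm", "body": {"delta_pos": [[0,0,2],[0,0,4],[0,0,5.5],[0,0,5.5],[0,0,5.5]], "rotation": [[0,0,0],[0,0,0],[0,0,0],[0,0,0],[0,0,0]], "hand": [8.8,8.8,8.8,8.8,8.8]}}

```text
t: 7.07
ee_pos: [472.7, -259.2, 97.8]
ee_rot: [[1.0, -0.0, 0.001], [-0.0, -1.0, -0.0], [0.001, 0.0, -1.0]]
force: [0.7, -0.3, 0.7]
finger_gap: 88.2
grasp_force: 0.0
```

{"method": "move_arm", "body": {"delta_pos": [[0,0,0],[0,0,0],[0,0,0],[0,0,0],[0,0,0]], "rotation": [[0,0,0],[0,0,0],[0,0,0],[0,0,0],[0,0,0]], "hand": [8.8,8.8,8.8,8.8,8.8]}}

```text
t: 7.48
ee_pos: [472.5, -259.2, 97.5]
ee_rot: [[1.0, -0.0, 0.001], [-0.0, -1.0, -0.001], [0.001, 0.001, -1.0]]
force: [0.5, 0.5, 0.4]
finger_gap: 88.3
grasp_force: 0.0
```

Lower 0.8 cm more (tips about 6 mm above the spool's underside) and close.

{"method": "move_arm", "body": {"delta_pos": [[0,0,0.8],[0,0,0.8],[0,0,0.8],[0,0,0.8],[0,0,0.8]], "rotation": [[0,0,0],[0,0,0],[0,0,0],[0,0,0],[0,0,0]], "hand": [8.8,8.8,5.5,5.5,5.5]}}

```text
t: 7.9
ee_pos: [472.0, -258.9, 88.5]
ee_rot: [[1.0, 0.0, -0.0], [0.0, -1.0, 0.0], [-0.0, -0.0, -1.0]]
force: [0.7, 0.3, 0.9]
finger_gap: 70.2
grasp_force: 0.0
```

{"method": "move_arm", "body": {"delta_pos": [[0,0,0],[0,0,0],[0,0,0],[0,0,0],[0,0,0]], "rotation": [[0,0,0],[0,0,0],[0,0,0],[0,0,0],[0,0,0]], "hand": [5.5,5.5,5.5,5.5,5.5]}}

```text
t: 8.32
ee_pos: [472.2, -259.0, 88.8]
ee_rot: [[1.0, -0.0, 0.0], [-0.0, -1.0, -0.0], [0.0, 0.0, -1.0]]
force: [-0.5, -0.5, -0.3]
finger_gap: 61.6
grasp_force: 30.0
```

{"method": "move_arm", "body": {"delta_pos": [[0,0,-0.7],[0,0,-1.6],[0,0,-2.6],[0,0,-3.8],[0,0,-5]], "rotation": [[0,0,0],[0,0,0],[0,0,0],[0,0,0],[0,0,0]], "hand": [5.5,5.5,5.5,5.5,5.5]}}

```text
t: 8.73
ee_pos: [472.3, -259.1, 140.4]
ee_rot: [[1.0, 0.0, 0.001], [0.0, -1.0, -0.0], [0.001, 0.0, -1.0]]
force: [-1.0, 0.1, -0.5]
finger_gap: 61.3
grasp_force: 30.0
```

{"method": "move_arm", "body": {"delta_pos": [[0,0,-1.2],[0,0,-2.4],[0,0,-3.6],[0,0,-4.5],[0,0,-4.5]], "rotation": [[0,0,0],[0,0,0],[0,0,0],[0,0,0],[0,0,0]], "hand": [5.5,5.5,5.5,5.5,5.5]}}

```text
t: 9.15
ee_pos: [473.5, -259.8, 186.8]
ee_rot: [[1.0, -0.0, 0.004], [-0.0, -1.0, -0.002], [0.004, 0.002, -1.0]]
force: [0.6, -0.4, -0.7]
finger_gap: 61.5
grasp_force: 30.0
```

```bash
python3 - <<'E'
from h import *
c=snap('scene','s5'); s=telemetry.state(); print(s['ee_pos'],s['force'],s['finger_gap'])
i=c['color'][180:300,220:380,::-1]
cv2.imwrite('pics/s5c.png',cv2.resize(i,None,fx=3,fy=3,interpolation=cv2.INTER_CUBIC))
E
```

```text
[ 472.95109434 -259.46719312  185.39742021] [ 0.1971409  -0.30546229 -1.39082943] 61.37896425779101
```

View pics/s5c.png

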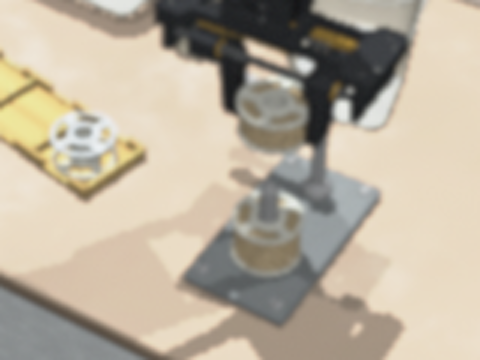

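The narrow spool is held level above the spindle, and the wide one is still down on it. Next I'll carry it toward the tray, stopping short to re-measure.

{"method": "move_arm", "body": {"delta_pos": [[0.3,-2.4,-1],[0.7,-5,-2],[1.1,-7.8,-3],[1.4,-10.5,-3],[1.8,-13.2,-3]], "rotation": [[0,0,-7],[0,0,-14],[0,0,-21],[0,0,-28],[0,0,-35]], "hand": [5.5,5.5,5.5,5.5,5.5]}}

```text
t: 9.62
ee_pos: [490.0, -125.9, 213.6]
ee_rot: [[0.816, 0.578, -0.0], [0.578, -0.816, 0.0], [-0.0, -0.0, -1.0]]
force: [0.8, -0.2, -1.3]
finger_gap: 61.2
grasp_force: 30.0
```

{"method": "move_arm", "body": {"delta_pos": [[1.8,-2.0,0],[3.6,-4.0,0],[5.5,-6.0,0],[7.4,-8.0,0],[9.1,-9.8,0]], "rotation": [[0,0,-7],[0,0,-14],[0,0,-21],[0,0,-28],[0,0,-35]], "hand": [5.5,5.5,5.5,5.5,5.5]}}

```text
t: 10.03
ee_pos: [507.8, 7.2, 212.7]
ee_rot: [[0.336, 0.942, -0.002], [0.942, -0.336, 0.0], [-0.0, -0.002, -1.0]]
force: [1.3, 0.6, -0.1]
finger_gap: 61.4
grasp_force: 30.0
```

{"method": "move_arm", "body": {"delta_pos": [[0,0,0],[0,0,0],[0,0,0],[0,0,0],[0,0,0]], "rotation": [[0,0,-5],[0,0,-8.3],[0,0,-8.3],[0,0,-8.3],[0,0,-8.3]], "hand": [5.5,5.5,5.5,5.5,5.5]}}

```text
t: 10.45
ee_pos: [508.0, 5.3, 213.1]
ee_rot: [[0.205, 0.979, -0.001], [0.979, -0.205, 0.0], [-0.0, -0.001, -1.0]]
force: [-1.4, -0.4, -1.1]
finger_gap: 61.3
grasp_force: 30.0
```

```bash
python3 - <<'E'
from h import *
s=telemetry.state(); print(s['ee_pos'],np.round(s['ee_rot'],3).tolist(),s['finger_gap'])
c=snap('wrist','w6'); np.save('w6.npy',c,allow_pickle=True)
ctr=np.array([519.5,57.3]); u=np.array([.2021,.9794]); v=np.array([.9794,-.2021])
def T(x,y,z): return np.r_[ctr+v*x+u*y,z]
im=c['color'][:,:,::-1].copy()
P=[T(x,y,16) for y in(152.5,75,0) for x in(-40,40)]; print(proj(c,P).round(0).tolist())
for p in proj(c,P+[T(0,37.5,5),T(0,112.5,35)]): cv2.circle(im,tuple(int(round(a)) for a in p),2,(255,0,0),-1)
cv2.imwrite('pics/w6o.png',im)
E
```

```text
[508.03428308   5.3328078  213.11254714] [[0.205, 0.979, -0.001], [0.979, -0.205, 0.0], [-0.0, -0.001, -1.0]] 61.34915647159573
[[237.0, -27.0], [324.0, -27.0], [240.0, 65.0], [321.0, 65.0], [243.0, 142.0], [319.0, 142.0]]
```

View pics/w6o.png

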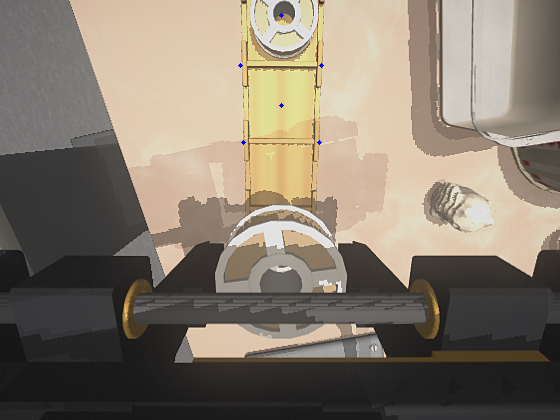

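Picture 10: the overlay dots for the tray dividers (rows 65 and 142) fit well, and the tray's sides look about 2 px right of the dots. I'll measure that numerically.

```bash
cat > edge.py <<'E'
from h import *
ctr=np.array([519.5,57.3]); u=np.array([.2021,.9794]); v=np.array([.9794,-.2021])
def edges(c,rows):
    hsv=cv2.cvtColor(c['color'],cv2.COLOR_RGB2HSV); L,R=[],[]
    H,S=hsv[:,:,0].astype(int),hsv[:,:,1].astype(int)
    for r in rows:
        x=np.where((S[r,200:360]>85)&(H[r,200:360]>=19)&(H[r,200:360]<=36))[0]+200
        if len(x): L.append((x.min(),r)); R.append((x.max()+1,r))
    for n,e in(('L',L),('R',R)):
        w=onz(c,e,16)[:,:2]-ctr; print(n,[(a,b) for a,b in e][::6],'x',np.median(w@v).round(1),(w@v).round(1)[::6])
    g=c['color'].astype(float).sum(2)[:,255:310].mean(1)
    return g
E
python3 - <<'E'
from edge import *
c=np.load('w6.npy',allow_pickle=True).item()
g=edges(c,list(range(72,96))+list(range(112,136))); print(g[56:72].round(),g[134:150].round())
E
```

```text
L [(np.int64(243), 72), (np.int64(243), 78), (np.int64(243), 84), (np.int64(245), 90), (np.int64(244), 112), (np.int64(245), 118), (np.int64(244), 124), (np.int64(244), 130)] x -37.7 [-37.7 -37.9 -38.1 -36.2 -38.  -37.2 -38.4 -38.6]
R [(np.int64(322), 72), (np.int64(321), 78), (np.int64(321), 84), (np.int64(320), 90), (np.int64(319), 112), (np.int64(319), 118), (np.int64(319), 124), (np.int64(317), 130)] x 39.9 [41.2 40.4 40.6 39.8 39.5 39.7 39.9 38. ]
[498. 488. 467. 510. 481. 575. 587. 585. 596. 609. 254. 211. 355. 462.
 538. 599.] [562. 559. 561. 553. 391. 557. 558. 560. 562. 361. 454. 561. 562. 554.
 552. 552.]
```

```bash
python3 - <<'E'
from edge import *
c=np.load('w6.npy',allow_pickle=True).item()
t=np.array([508.03,5.33,213.1])
for d in(-3,0,3):
    p=[t+np.r_[u*(d+a)+v*b,-0.8] for a,b in((31,0),(0,-31),(0,31),(28,13),(28,-13),(10,0),(0,0))]
    print(d,proj(c,p).round(1).tolist())
im=c['color'].astype(int)
for x in(262,281,300): print(x,im[215:285,x].sum(1).tolist())
E
```

```text
-3 [[279.0, 223.9], [212.9, 286.8], [345.5, 286.7], [308.5, 230.3], [249.6, 230.3], [279.1, 267.3], [279.2, 286.8]]
0 [[279.0, 217.3], [212.5, 281.1], [345.9, 281.0], [308.6, 223.8], [249.4, 223.9], [279.1, 261.4], [279.2, 281.0]]
3 [[279.0, 210.7], [212.1, 275.3], [346.3, 275.1], [308.8, 217.3], [249.2, 217.4], [279.1, 255.3], [279.2, 275.2]]
262 [430, 307, 320, 333, 314, 330, 311, 298, 451, 713, 686, 676, 675, 675, 676, 677, 677, 591, 516, 533, 534, 536, 537, 536, 536, 539, 550, 557, 565, 570, 552, 344, 345, 354, 354, 351, 357, 358, 355, 354, 325, 296, 300, 389, 473, 465, 463, 471, 472, 470, 467, 470, 468, 469, 468, 466, 470, 474, 476, 414, 269, 273, 272, 274, 277, 277, 282, 281, 283, 283]
281 [466, 433, 473, 428, 301, 383, 595, 699, 680, 677, 677, 677, 677, 680, 664, 509, 623, 646, 723, 717, 710, 708, 701, 693, 688, 686, 681, 682, 680, 679, 680, 683, 680, 453, 458, 471, 478, 470, 426, 472, 478, 481, 482, 484, 481, 477, 478, 474, 478, 476, 407, 244, 360, 694, 689, 687, 658, 333, 282, 303, 309, 306, 306, 307, 307, 308, 304, 307, 303, 302]
300 [476, 291, 326, 485, 455, 473, 329, 316, 434, 704, 690, 679, 677, 677, 676, 678, 684, 682, 536, 550, 548, 544, 544, 543, 543, 543, 543, 542, 540, 543, 553, 548, 337, 357, 360, 359, 358, 360, 360, 360, 362, 358, 307, 292, 359, 486, 472, 472, 477, 477, 477, 476, 475, 471, 471, 472, 466, 470, 471, 480, 483, 474, 346, 242, 251, 255, 257, 258, 266, 269]
```

The spool sits about 2 mm back of the TCP along the tray's y and the tray is about 1 mm off in each axis. Corrected TCP goal: (528.7, 97.0).

{"method": "move_arm", "body": {"delta_pos": [[2.5,0,0],[5,0,0],[7.5,0.1,2],[9.4,0.15,4],[9.4,0.15,7]], "rotation": [[0,0,0],[0,0,0],[0,0,0],[0,0,0],[0,0,0]], "hand": [5.5,5.5,5.5,5.5,5.5]}}

```text
t: 10.92
ee_pos: [532.1, 100.0, 145.8]
ee_rot: [[0.203, 0.979, 0.007], [0.979, -0.203, 0.002], [0.004, 0.006, -1.0]]
force: [0.5, 0.5, -0.4]
finger_gap: 61.1
grasp_force: 30.0
```

{"method": "move_arm", "body": {"delta_pos": [[0,0,3],[0,0,6],[0,0,8.5],[0,0,8.5],[0,0,8.5]], "rotation": [[0,0,0],[0,0,0],[0,0,0],[0,0,0],[0,0,0]], "hand": [5.5,5.5,5.5,5.5,5.5]}}

```text
t: 11.33
ee_pos: [527.5, 96.7, 57.3]
ee_rot: [[0.204, 0.979, -0.004], [0.979, -0.204, -0.001], [-0.001, -0.004, -1.0]]
force: [-0.2, -0.8, -1.1]
finger_gap: 61.6
grasp_force: 30.0
```

{"method": "move_arm", "body": {"delta_pos": [[0,0,0],[0,0,0],[0,0,0],[0,0,0],[0,0,0]], "rotation": [[0,0,0],[0,0,0],[0,0,0],[0,0,0],[0,0,0]], "hand": [5.5,5.5,5.5,5.5,5.5]}}

```text
t: 11.75
ee_pos: [529.8, 97.3, 60.0]
ee_rot: [[0.203, 0.979, 0.002], [0.979, -0.203, 0.0], [0.001, 0.002, -1.0]]
force: [0.4, -0.2, -0.7]
finger_gap: 61.1
grasp_force: 30.0
```

{"method": "move_arm", "body": {"delta_pos": [[0,-0.1,0.5],[0,-0.1,1.0],[0,-0.1,1.4],[0,-0.1,1.8],[0,-0.1,1.8]], "rotation": [[0,0,0],[0,0,0],[0,0,0],[0,0,0],[0,0,0]], "hand": [5.5,5.5,5.5,5.5,5.5]}}

```text
t: 12.17
ee_pos: [526.9, 97.3, 39.3]
ee_rot: [[0.203, 0.979, -0.002], [0.979, -0.203, -0.0], [-0.001, -0.002, -1.0]]
force: [-0.3, -0.5, -1.2]
finger_gap: 61.2
grasp_force: 30.0
```

{"method": "move_arm", "body": {"delta_pos": [[0,0,0.2],[0,0,0.4],[0,0,0.4],[0,0,0.4],[0,0,0.4]], "rotation": [[0,0,0],[0,0,0],[0,0,0],[0,0,0],[0,0,0]], "hand": [5.5,5.5,5.5,5.5,5.5]}}

```text
t: 12.58
ee_pos: [528.1, 97.5, 36.8]
ee_rot: [[0.203, 0.979, 0.0], [0.979, -0.203, 0.0], [0.0, 0.0, -1.0]]
force: [-0.5, -0.1, -1.3]
finger_gap: 61.6
grasp_force: 30.0
```

{"method": "move_arm", "body": {"delta_pos": [[0,0,0],[0,0,0],[0,0,0],[0,0,0],[0,0,0]], "rotation": [[0,0,0],[0,0,0],[0,0,0],[0,0,0],[0,0,0]], "hand": [8.4,8.4,8.4,8.4,8.4]}}

```text
t: 13.0
ee_pos: [528.1, 97.5, 36.9]
ee_rot: [[0.203, 0.979, 0.0], [0.979, -0.203, 0.0], [0.0, 0.0, -1.0]]
force: [-0.0, 0.1, -0.6]
finger_gap: 84.1
grasp_force: 0.0
```

{"method": "move_arm", "body": {"delta_pos": [[0,0,-2],[0,0,-5],[0,0,-9],[0,0,-13],[0,0,-17]], "rotation": [[0,0,0],[0,0,0],[0,0,0],[0,0,0],[0,0,0]], "hand": [8.4,8.4,8.4,8.4,8.4]}}

```text
t: 13.42
ee_pos: [527.4, 97.4, 208.2]
ee_rot: [[0.203, 0.979, -0.001], [0.979, -0.203, -0.0], [-0.0, -0.001, -1.0]]
force: [0.9, 0.2, -0.0]
finger_gap: 83.8
grasp_force: 0.0
```

{"method": "move_arm", "body": {"delta_pos": [[-3,0,-2],[-6,0,-2],[-9,0,-2],[-9,0,-2],[-9,0,-2]], "rotation": [[0,0,0],[0,0,0],[0,0,0],[0,0,0],[0,0,0]], "hand": [8.4,8.4,8.4,8.4,8.4]}}

```text
t: 13.83
ee_pos: [509.5, 8.3, 227.0]
ee_rot: [[0.206, 0.979, 0.001], [0.979, -0.206, 0.0], [0.0, 0.001, -1.0]]
force: [1.2, 0.3, 0.5]
finger_gap: 84.1
grasp_force: 0.0
```

```bash
python3 - <<'E'
from edge import *
c=snap('wrist','w7'); np.save('w7.npy',c,allow_pickle=True)
s=telemetry.state(); print(s['t'],s['ee_pos'],s['finger_gap'])
ctr2=ctr+u*1.2+v*1
hsv=cv2.cvtColor(c['color'],cv2.COLOR_RGB2HSV); m=((hsv[:,:,1]<25)&(hsv[:,:,2]>190)).astype(np.uint8)
for y in(112.5,37.5):
  P=np.r_[ctr2+u*y,35]; 
  x,yy=proj(c,P)[0]; print(x,yy)
  mm=np.zeros_like(m); cv2.circle(mm,(int(x),int(yy)),42,1,-1)
  cs=[k for k in cv2.findContours(m*mm,cv2.RETR_EXTERNAL,cv2.CHAIN_APPROX_NONE)[0] if cv2.contourArea(k)>300]
  for k in cs:
    w=onz(c,k.reshape(-1,2),35)[:,:2].astype(np.float32); e=cv2.minEnclosingCircle(w)
    d=np.array(e[0])-P[:2]; print('offset x,y',(d@v).round(1),(d@u).round(1),'r',round(e[1],1))
E
```

```text
13.8833 [509.60374003   9.17384483 226.71947006] 84.28340100928841
280.35453103302694 22.65763315953103
offset x,y 1.9 -2.9 r 32.0
280.5582443241624 106.46545039473229
offset x,y -0.1 1.3 r 30.7
```

The narrow spool is down and within about 1.3 mm of the pocket centre. Going back for the wide one.

{"method": "move_arm", "body": {"delta_pos": [[-2.7,0.2,0],[-5.4,0.3,0],[-8.1,0.5,0],[-10.8,0.7,0],[-13.5,0.8,0]], "rotation": [[0,0,7],[0,0,14],[0,0,21],[0,0,28],[0,0,35]], "hand": [8.8,8.8,8.8,8.8,8.8]}}

```text
t: 14.3
ee_pos: [490.4, -124.3, 226.3]
ee_rot: [[0.731, 0.683, -0.0], [0.683, -0.731, 0.001], [0.0, -0.001, -1.0]]
force: [0.1, -0.3, 0.2]
finger_gap: 87.8
grasp_force: 0.0
```

{"method": "move_arm", "body": {"delta_pos": [[-2.1,1.7,0],[-4.2,3.4,0],[-6.3,5.1,0],[-8.5,6.8,0],[-10.6,8.4,0]], "rotation": [[0,0,7],[0,0,14],[0,0,21],[0,0,28],[0,0,35]], "hand": [8.8,8.8,8.8,8.8,8.8]}}

```text
t: 14.72
ee_pos: [471.1, -258.5, 226.2]
ee_rot: [[0.99, 0.14, -0.0], [0.14, -0.99, 0.001], [-0.0, -0.001, -1.0]]
force: [-1.1, -0.6, 0.6]
finger_gap: 87.7
grasp_force: 0.0
```

{"method": "move_arm", "body": {"delta_pos": [[0,0,0],[0,0,0],[0,0,0],[0,0,0],[0,0,0]], "rotation": [[0,0,5],[0,0,8.3],[0,0,8.3],[0,0,8.3],[0,0,8.3]], "hand": [8.8,8.8,8.8,8.8,8.8]}}

```text
t: 15.13
ee_pos: [471.1, -257.4, 226.4]
ee_rot: [[1.0, 0.003, -0.0], [0.003, -1.0, 0.001], [-0.0, -0.001, -1.0]]
force: [-0.1, 0.6, 0.2]
finger_gap: 87.9
grasp_force: 0.0
```

{"method": "move_arm", "body": {"delta_pos": [[0,0,0],[0,0,0],[0,0,0],[0,0,0],[0,0,0]], "rotation": [[0,0,0],[0,0,0],[0,0,0],[0,0,0],[0,0,0]], "hand": [8.8,8.8,8.8,8.8,8.8]}}

```text
t: 15.55
ee_pos: [470.7, -258.2, 226.8]
ee_rot: [[1.0, 0.0, 0.0], [0.0, -1.0, -0.0], [0.0, 0.0, -1.0]]
force: [0.1, 0.2, 0.2]
finger_gap: 88.1
grasp_force: 0.0
```

{"method": "move_arm", "body": {"delta_pos": [[0,0.1,2.5],[0,0.1,5],[0,0.1,7.5],[0,0.1,9],[0,0.1,10]], "rotation": [[0,0,0],[0,0,0],[0,0,0],[0,0,0],[0,0,0]], "hand": [8.8,8.8,8.8,8.8,8.8]}}

```text
t: 15.97
ee_pos: [469.4, -258.6, 124.4]
ee_rot: [[1.0, -0.0, -0.003], [-0.0, -1.0, 0.002], [-0.003, -0.002, -1.0]]
force: [-1.1, -0.3, -0.3]
finger_gap: 88.1
grasp_force: 0.0
```

{"method": "move_arm", "body": {"delta_pos": [[0,0,1.5],[0,0,3],[0,0,4.5],[0,0,5.2],[0,0,5.2]], "rotation": [[0,0,0],[0,0,0],[0,0,0],[0,0,0],[0,0,0]], "hand": [8.8,8.8,8.8,8.8,8.8]}}

```text
t: 16.38
ee_pos: [469.7, -258.8, 73.3]
ee_rot: [[1.0, -0.0, -0.002], [-0.0, -1.0, 0.002], [-0.002, -0.002, -1.0]]
force: [1.0, -0.2, -0.0]
finger_gap: 87.9
grasp_force: 0.0
```

{"method": "move_arm", "body": {"delta_pos": [[0,0,0.5],[0,0,1],[0,0,1],[0,0,1],[0,0,1]], "rotation": [[0,0,0],[0,0,0],[0,0,0],[0,0,0],[0,0,0]], "hand": [8.8,8.8,8.8,8.8,8.8]}}

```text
t: 16.8
ee_pos: [471.0, -259.5, 65.2]
ee_rot: [[1.0, 0.0, 0.001], [0.0, -1.0, -0.0], [0.001, 0.0, -1.0]]
force: [-0.4, 0.4, -0.1]
finger_gap: 88.5
grasp_force: 0.0
```

{"method": "move_arm", "body": {"delta_pos": [[0,0,0.1],[0,0,0.1],[0,0,0.1],[0,0,0.1],[0,0,0.1]], "rotation": [[0,0,0],[0,0,0],[0,0,0],[0,0,0],[0,0,0]], "hand": [5.5,5.5,5.5,5.5,5.5]}}

```text
t: 17.22
ee_pos: [470.7, -259.3, 63.9]
ee_rot: [[1.0, -0.0, 0.0], [-0.0, -1.0, -0.0], [0.0, 0.0, -1.0]]
force: [0.1, 0.5, 0.4]
finger_gap: 61.0
grasp_force: 29.9
```

{"method": "move_arm", "body": {"delta_pos": [[0,0,0],[0,0,0],[0,0,0],[0,0,0],[0,0,0]], "rotation": [[0,0,0],[0,0,0],[0,0,0],[0,0,0],[0,0,0]], "hand": [5.5,5.5,5.5,5.5,5.5]}}

```text
t: 17.63
ee_pos: [470.7, -259.3, 63.8]
ee_rot: [[1.0, -0.0, 0.0], [-0.0, -1.0, -0.0], [0.0, 0.0, -1.0]]
force: [-1.4, 1.1, 2.0]
finger_gap: 61.5
grasp_force: 29.9
```

{"method": "move_arm", "body": {"delta_pos": [[0,0,-0.7],[0,0,-1.6],[0,0,-2.6],[0,0,-3.8],[0,0,-5]], "rotation": [[0,0,0],[0,0,0],[0,0,0],[0,0,0],[0,0,0]], "hand": [5.5,5.5,5.5,5.5,5.5]}}

```text
t: 18.05
ee_pos: [470.8, -259.4, 115.2]
ee_rot: [[1.0, -0.0, 0.001], [-0.0, -1.0, -0.0], [0.001, 0.0, -1.0]]
force: [0.9, 0.1, -1.2]
finger_gap: 60.9
grasp_force: 29.9
```

{"method": "move_arm", "body": {"delta_pos": [[0,0,-1.5],[0,0,-3],[0,0,-4.5],[0,0,-6],[0,0,-7.5]], "rotation": [[0,0,0],[0,0,0],[0,0,0],[0,0,0],[0,0,0]], "hand": [5.5,5.5,5.5,5.5,5.5]}}

```text
t: 18.47
ee_pos: [470.8, -259.4, 190.9]
ee_rot: [[1.0, 0.0, 0.001], [0.0, -1.0, -0.001], [0.001, 0.001, -1.0]]
force: [0.3, 0.0, -1.9]
finger_gap: 61.1
grasp_force: 29.9
```

{"method": "move_arm", "body": {"delta_pos": [[0.3,-2.5,-1],[0.7,-5.3,-2],[1.2,-8.2,-3],[1.6,-11.1,-3],[2.1,-14.05,-3]], "rotation": [[0,0,-7],[0,0,-14],[0,0,-21],[0,0,-28],[0,0,-35]], "hand": [5.5,5.5,5.5,5.5,5.5]}}

```text
t: 18.88
ee_pos: [492.4, -117.9, 221.4]
ee_rot: [[0.816, 0.578, 0.004], [0.578, -0.816, -0.001], [0.002, 0.003, -1.0]]
force: [0.7, 0.7, -2.3]
finger_gap: 61.2
grasp_force: 29.9
```

{"method": "move_arm", "body": {"delta_pos": [[2.0,-2.1,0],[4.0,-4.2,0],[6.0,-6.3,0],[8.0,-8.4,0],[9.8,-10.3,0]], "rotation": [[0,0,-7],[0,0,-14],[0,0,-21],[0,0,-28],[0,0,-35]], "hand": [5.5,5.5,5.5,5.5,5.5]}}

```text
t: 19.3
ee_pos: [513.1, 23.5, 220.3]
ee_rot: [[0.336, 0.942, 0.002], [0.942, -0.336, 0.0], [0.001, 0.002, -1.0]]
force: [0.2, 0.2, -1.7]
finger_gap: 61.0
grasp_force: 29.9
```

{"method": "move_arm", "body": {"delta_pos": [[0,0,0],[0,0,0],[0,0,0],[0,0,0],[0,0,0]], "rotation": [[0,0,-5],[0,0,-8.3],[0,0,-8.3],[0,0,-8.3],[0,0,-8.3]], "hand": [5.5,5.5,5.5,5.5,5.5]}}

```text
t: 19.72
ee_pos: [513.0, 21.6, 219.5]
ee_rot: [[0.205, 0.979, 0.001], [0.979, -0.205, -0.0], [0.0, 0.001, -1.0]]
force: [0.1, -0.3, -1.1]
finger_gap: 61.2
grasp_force: 29.9
```

{"method": "move_arm", "body": {"delta_pos": [[0,0,0],[0,0,0],[0,0,0],[0,0,0],[0,0,0]], "rotation": [[0,0,0],[0,0,0],[0,0,0],[0,0,0],[0,0,0]], "hand": [5.5,5.5,5.5,5.5,5.5]}}

```text
t: 20.13
ee_pos: [512.8, 21.6, 218.6]
ee_rot: [[0.203, 0.979, -0.0], [0.979, -0.203, 0.0], [-0.0, -0.0, -1.0]]
force: [-0.9, -0.7, -1.6]
finger_gap: 61.1
grasp_force: 29.9
```

```bash
python3 - <<'E'
from edge import *
s=telemetry.state(); print(s['t'],s['ee_pos'],np.round(s['ee_rot'],3).tolist())
c=snap('wrist','w8'); t=np.array(s['ee_pos'])
# top flange is 6 mm ahead of the TCP (grip at 63.8, top at 58)
for d in(-3,0,3):
    p=[t+np.r_[u*(d+a)+v*b,-5.8] for a,b in((31,0),(29.9,8),(29.9,-8),(10,0))]
    print(d,proj(c,p).round(1).tolist())
im=c['color'].astype(int)
for x in(262,281,296): print(x,[(i,k) for i,k in enumerate(im[195:285,x].sum(1).tolist(),195)][::1] if x==281 else [i+195 for i in np.where(im[195:285,x].sum(1)>600)[0]])
E
```

```text
20.1333 [512.80756174  21.60505416 218.64741186] [[0.203, 0.979, -0.0], [0.979, -0.203, 0.0], [-0.0, -0.0, -1.0]]
-3 [[279.2, 220.3], [296.7, 222.6], [261.6, 222.6], [279.2, 262.5]]
0 [[279.1, 214.0], [296.8, 216.3], [261.5, 216.3], [279.2, 256.7]]
3 [[279.1, 207.6], [296.9, 210.0], [261.4, 210.0], [279.2, 250.8]]
262 [np.int64(199), np.int64(200), np.int64(201), np.int64(217), np.int64(218), np.int64(219), np.int64(220), np.int64(221), np.int64(222), np.int64(223), np.int64(224), np.int64(225)]
281 [(195, 564), (196, 702), (197, 690), (198, 697), (199, 406), (200, 400), (201, 451), (202, 470), (203, 443), (204, 442), (205, 459), (206, 307), (207, 413), (208, 471), (209, 456), (210, 452), (211, 474), (212, 422), (213, 308), (214, 432), (215, 694), (216, 686), (217, 676), (218, 675), (219, 676), (220, 677), (221, 681), (222, 680), (223, 493), (224, 541), (225, 545), (226, 545), (227, 546), (228, 543), (229, 544), (230, 543), (231, 542), (232, 541), (233, 542), (234, 541), (235, 543), (236, 539), (237, 541), (238, 539), (239, 537), (240, 537), (241, 544), (242, 534), (243, 337), (244, 
[... 270 characters left out ...]
(267, 305), (268, 309), (269, 309), (270, 307), (271, 305), (272, 309), (273, 304), (274, 306), (275, 306), (276, 307), (277, 305), (278, 307), (279, 303), (280, 303), (281, 306), (282, 304), (283, 302), (284, 303)]
296 [np.int64(198), np.int64(199), np.int64(200), np.int64(201), np.int64(217), np.int64(218), np.int64(219), np.int64(220), np.int64(221), np.int64(222), np.int64(223), np.int64(224), np.int64(226), np.int64(227), np.int64(228), np.int64(229), np.int64(230), np.int64(231), np.int64(232), np.int64(233), np.int64(234), np.int64(235), np.int64(236), np.int64(237), np.int64(238), np.int64(239), np.int64(240), np.int64(241), np.int64(242), np.int64(243), np.int64(244), np.int64(245)]
```

{"method": "move_arm", "body": {"delta_pos": [[0,0,2.5],[0,0,5],[0,0,7.5],[0,0,9],[0,0,10]], "rotation": [[0,0,0],[0,0,0],[0,0,0],[0,0,0],[0,0,0]], "hand": [5.5,5.5,5.5,5.5,5.5]}}

```text
t: 20.6
ee_pos: [511.4, 21.8, 116.4]
ee_rot: [[0.203, 0.979, -0.003], [0.979, -0.203, 0.0], [-0.001, -0.003, -1.0]]
force: [0.4, 1.3, -1.4]
finger_gap: 61.2
grasp_force: 29.9
```

{"method": "move_arm", "body": {"delta_pos": [[0,0,1.5],[0,0,3],[0,0,4.3],[0,0,4.3],[0,0,4.3]], "rotation": [[0,0,0],[0,0,0],[0,0,0],[0,0,0],[0,0,0]], "hand": [5.5,5.5,5.5,5.5,5.5]}}

```text
t: 21.02
ee_pos: [512.6, 21.8, 75.5]
ee_rot: [[0.203, 0.979, -0.001], [0.979, -0.203, 0.0], [-0.0, -0.001, -1.0]]
force: [0.1, -0.0, -1.1]
finger_gap: 61.3
grasp_force: 29.9
```

{"method": "move_arm", "body": {"delta_pos": [[0,0,0.4],[0,0,0.8],[0,0,1.2],[0,0,1.6],[0,0,1.6]], "rotation": [[0,0,0],[0,0,0],[0,0,0],[0,0,0],[0,0,0]], "hand": [5.5,5.5,5.5,5.5,5.5]}}

```text
t: 21.43
ee_pos: [512.3, 21.8, 59.1]
ee_rot: [[0.203, 0.979, -0.001], [0.979, -0.203, 0.0], [-0.0, -0.001, -1.0]]
force: [-0.1, -0.3, -0.7]
finger_gap: 61.0
grasp_force: 29.9
```

{"method": "move_arm", "body": {"delta_pos": [[0,0,0],[0,0,0],[0,0,0],[0,0,0],[0,0,0]], "rotation": [[0,0,0],[0,0,0],[0,0,0],[0,0,0],[0,0,0]], "hand": [5.5,5.5,5.5,5.5,5.5]}}

```text
t: 21.85
ee_pos: [513.0, 21.8, 59.9]
ee_rot: [[0.203, 0.979, 0.0], [0.979, -0.203, -0.0], [0.0, 0.0, -1.0]]
force: [0.7, -0.0, -1.3]
finger_gap: 60.8
grasp_force: 29.9
```

{"method": "move_arm", "body": {"delta_pos": [[0,0,0.2],[0,0,0.4],[0,0,0.6],[0,0,0.6],[0,0,0.6]], "rotation": [[0,0,0],[0,0,0],[0,0,0],[0,0,0],[0,0,0]], "hand": [5.5,5.5,5.5,5.5,5.5]}}

```text
t: 22.27
ee_pos: [512.6, 21.8, 53.4]
ee_rot: [[0.203, 0.979, -0.001], [0.979, -0.203, 0.0], [-0.0, -0.001, -1.0]]
force: [-0.3, -0.3, -1.0]
finger_gap: 61.2
grasp_force: 29.9
```

{"method": "move_arm", "body": {"delta_pos": [[0,0,0],[0,0,0],[0,0,0],[0,0,0],[0,0,0]], "rotation": [[0,0,0],[0,0,0],[0,0,0],[0,0,0],[0,0,0]], "hand": [8.4,8.4,8.4,8.4,8.4]}}

```text
t: 22.68
ee_pos: [513.0, 21.8, 53.9]
ee_rot: [[0.203, 0.979, 0.0], [0.979, -0.203, -0.0], [0.0, 0.0, -1.0]]
force: [-0.6, -0.2, 0.5]
finger_gap: 84.0
grasp_force: 0.0
```

{"method": "move_arm", "body": {"delta_pos": [[0,0,-2],[0,0,-5],[0,0,-9],[0,0,-13],[0,0,-17]], "rotation": [[0,0,0],[0,0,0],[0,0,0],[0,0,0],[0,0,0]], "hand": [8.4,8.4,8.4,8.4,8.4]}}

```text
t: 23.1
ee_pos: [512.2, 21.8, 225.2]
ee_rot: [[0.203, 0.979, -0.001], [0.979, -0.203, 0.0], [-0.0, -0.001, -1.0]]
force: [0.8, 0.1, -0.3]
finger_gap: 83.9
grasp_force: 0.0
```

{"method": "move_arm", "body": {"delta_pos": [[-3,0,-1],[-6,0,-2],[-9,0,-3],[-9,0,-3],[-9,0,-3]], "rotation": [[0,0,0],[0,0,0],[0,0,0],[0,0,0],[0,0,0]], "hand": [8.4,8.4,8.4,8.4,8.4]}}

```text
t: 23.52
ee_pos: [494.8, -67.4, 254.7]
ee_rot: [[0.206, 0.979, 0.002], [0.979, -0.206, -0.0], [0.0, 0.002, -1.0]]
force: [-0.3, 0.1, -0.7]
finger_gap: 83.9
grasp_force: 0.0
```

```bash
python3 - <<'E'
from edge import *
c=snap('wrist','w9'); s=telemetry.state(); print(s['t'],s['ee_pos'],s['finger_gap'])
ctr2=ctr+u*1.2+v*1
hsv=cv2.cvtColor(c['color'],cv2.COLOR_RGB2HSV); m=((hsv[:,:,1]<25)&(hsv[:,:,2]>190)).astype(np.uint8)
for y,z in((37.5,35),(-37.5,47)):
  P=np.r_[ctr2+u*y,z]; x,yy=proj(c,P)[0]; print(x,yy)
  mm=np.zeros_like(m); cv2.circle(mm,(int(x),int(yy)),42,1,-1)
  for k in cv2.findContours(m*mm,cv2.RETR_EXTERNAL,cv2.CHAIN_APPROX_NONE)[0]:
   if cv2.contourArea(k)>300:
    w=onz(c,k.reshape(-1,2),z)[:,:2].astype(np.float32); e=cv2.minEnclosingCircle(w)
    d=np.array(e[0])-P[:2]; print('offset x,y',(d@v).round(1),(d@u).round(1),'r',round(e[1],1),'fit',cv2.fitEllipse(w)[1])
E
```

```text
23.5667 [494.48968641 -66.50208124 253.72745837] 83.9323695488309
279.08227878220737 29.402092693682306
offset x,y -0.0 -1.0 r 32.1 fit (56.3543586730957, 59.237648010253906)
279.331062487541 105.2604083845798
offset x,y -0.0 0.3 r 30.6 fit (59.95768737792969, 60.177852630615234)
```

Both spools are down and centred, and the robot is clear. Handing in.

```bash
python3 -c "
from rig import sign_off
print(sign_off())"
```

```text
the job is handed in; nothing more can be done
None
```

I swung the keeper arm aside and stood the narrow and wide spools in their pockets, about 1 mm off centre by the wrist camera; I handed the job in at about 24 s, and sign-off gave no verdict.

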